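# Lift a circuit board off its plate and hold it level over the inspection lens

## Robot

A 6-joint arm with a two-finger parallel gripper is mounted at the origin on the work surface. World frame = base frame: x ahead of the robot, y to its left, z up, the work surface at z = 0. Lengths are in m, angles in rad, forces in N, time in s.
With the tool pointing down it reaches from about 0.25 to 0.725 m from the base axis. Payload 4 kg.
Tool frame: the origin (TCP) lies between the finger pads; the fingertips stand 25 mm ahead of it and the grasp point (between the pads) lies 6 mm ahead of it (env.nose_length is the distance from the TCP to the fingertips, in m); z points along the fingers, y is the line along which they close (so a half turn about z gives the same grasp; the last joint's range is limited). The gripper opens to 85 mm and grips with 20 to 120 N. Pads are 22 mm wide; open, the fingers measure 114 mm over their backs; the gripper's body (76 mm by 85 mm) begins 54 mm behind the grasp point. The pads swing forward as they close: fully open they stand 13 mm farther back than shut.
Start: joints at [-1.326, 0.241, 0.005, 1.335, 0, 1.571], TCP at [0.121, -0.485, 0.256] pointing down, gripper open.
Joint ranges: [-2.72, 2.72], [-1.05, 1.87], [-1.09, 1.28], [-1.99, 2.15], [-1.42, 1.44], [-3.14, 3.14]. Speed limits (rad/s): [2.79, 2.79, 3.14, 3.14, 3.14, 3.14].

## Interface

Orientations are given as a rotation vector (axis times angle).
In Python, from bench import env gives the robot as it stands. The module is installed in compiled form; this text tells all that it offers.
- The arm moves only by the tool arm_command, never from a script. Its argument "series" is a list that holds one entry, the list of rows, each a list of 7 numbers: the turn, a rotation vector about the tool's x, y, z in rad, then the shift along the tool's x, y, z in m, then the closure, from -1 (fully open) to 1 (shut). In form: [[[rx, ry, rz, dx, dy, dz, gripper], ...]]. A call has 1 to 10 rows; each row shifts and turns the commanded pose from where the row before left it, along the tool's axes as they then stand; what a row does not reach is not made up. A row lasts 1/8 s, in which the tool goes at most 62.5 mm and 10.7 degrees, less where a joint would pass 70% of its speed; a pose out of reach is approached as far as the arm can. A call is refused whole if a number of a shift passes 0.0625 or a number of a turn 0.188, either way. A call with a gripper value outside its range is refused whole. The fingers move at their own pace and stop on an object; "squeeze" is the grip in N (left out, the last holds). Time passes only in rows, so rows that do not move let the fingers close. It gives the time, the measured TCP pose, the force, the opening and the grip force at its end, in the units of the state.
- env.observe(): the state, without advancing time (a new reading comes with each control period).
- env.read_camera(name): name is "scene" or "top" or "wrist"; returns a dict with "img" (400x640x3 uint8, blue, green, red), "vertical_fov" (degrees; the focal length in pixels is half the picture's height over the tangent of half this angle, whatever the lens; pixels are square), "cx", "cy" (the principal point, pixels), "world_from_camera" (4x4, takes a point from camera to world coordinates); the wrist camera has in their place "hand_eye" (4x4, takes a point from camera to tool coordinates, whose origin is the TCP and whose axes are the flange's). Camera axes: x right, y up, looking along -z (the intrinsics and any distortion apply to the point x, -y, -z); pixel columns grow to the right and rows downward; lengths in m; the calibration is good to about 2 mm. The wrist camera is an equidistant fisheye: a pixel r from the principal point sees the ray r / f radians off the axis. A picture is of the moment at which its call begins: read the wrist's pose just before it. There is no depth.
- env.hand_in(): hands the job in; it is judged then, once.
The state is a dict: "time": time; "joint_pos": joint angles; "qd": joint speeds; "joint_torque": joint torques, N m; "tool_pos": TCP position; "tcp_rot": TCP orientation; "wrist_force": force on the tool from outside, world axes, zero at the start; "torque": the same for the moment, N m; "width": finger opening in m; "grip_force": force on a finger pad.
Only numpy, scipy, OpenCV 4.12 (cv2) and the standard library are available. Lean on these libraries where they do the work, as an engineer would, in place of code of your own. Each camera call takes 0.05 s, during which the arm holds its last target. There are 200 camera calls.

## Task

Swing the clamp arm clear of the blue circuit board, then lift the board off its plate (its heat sink makes a good handle) and hold it level and still in the air, with the middle of the board centred over the upward-looking inspection lens and its underside about 40 mm above the lens. Keep the board level all the way, do not touch the lens, and leave the screwdriver, jar and tray alone. Finish while still holding the board there: do not put it down or let go.

Things in the scene. Friction and masses are not known exactly. Their poses are not given: they have to be found in the camera images.
- plate: Fixed square aluminium breadboard plate, 190 x 190 x 12 mm, lying on the table. Origin: centre of its underside; its x and y axes run along its edges, z up. The board stands on the middle of it, and the clamp's pivot post (16 mm thick) stands on it 80 mm from the centre on the -x side.
- clamp (a joint): Steel bar, 14 x 6 mm, turning level on its pivot (underside 35.5 mm above the table). One end, 50 mm from the pivot, lies over the board's edge and bars lifting; the other has a red knob 40 mm from the pivot. rad, + counter-clockwise from above; 0 = along plate x, knob towards -x; starts within 0.25 of 0; stops at +-1.8. Clear of the board beyond 1.2 either way. Needs 1 to 2 N, stays where left.
- clamp_knob (a point): Centre of the top of the clamp's red knob, an upright cylinder 16 mm in diameter and 36 mm tall standing on the bar; this point is 77.5 mm above the table and moves with the clamp.
- clamp_pivot (a point): The clamp's turning axis, at the top face of the bar, 41.5 mm above the table.
- board: Loose blue board, 100 (x) x 150 (y) x 2 mm, 0.18 to 0.35 kg, balanced near its middle, on 4 brass feet near the corners. Origin: middle, level with the feet; z up. Underside z 20 mm, top 22 mm. In the middle a fixed finned aluminium heat sink 36 x 36 mm, sides along x and y, from 25 (yellow frame) to 55 mm. Other parts: under 10 mm tall, over 20 mm off the middle lines save at the +y edge.
- heat_sink_top (a point): Centre of the top of the heat sink, 55 mm above the level of the board's feet.
- board_under (a point): Middle of the board's underside (the bare blue face, not the feet), 20 mm above the level of the feet.
- lens_stand: Fixed inspection objective standing upright on the table and looking up: black round base 90 mm in diameter and 18 mm tall, silver barrel up to 48 mm in diameter, blue ring, maroon top; 100 mm tall in all. Origin: centre of the underside. Not to be touched.
- lens_face (a point): Centre of the lens face at the top of the objective, 100 mm above the table, z up.
- screwdriver: Bystander: a yellow-handled screwdriver, 150 mm long, lying on the table to one side of the work. Origin about its middle.
- jar: Bystander: a small jar with a blue cap, 40 mm in diameter, 55 mm tall, standing beyond the work. Origin: centre of its underside.
- tray: Bystander: a black open parts tray, 100 x 60 x 25 mm, lying to the other side of the work. Origin: centre of its underside.
Not all that is in view belongs to the job. Several things have the shape of the board; the one meant has the colours described above.

How it is judged:
On the way, in this order (a step that is already met when the one before it is completed fails the run):
1. the clamp is swung clear (1.2 rad or more, either way) while the board still stands on its plate ((value of joint clamp above 1.2 rad or value of joint clamp below -1.2 rad) and distance of board from where it was at the start of the episode below 0.03 m), for 0.2 s.
2. the board is lifted clear of the plate by the gripper, its feet 20 mm or more above the plate (z of board in the frame of plate above 0.032 m and contact force between board and plate below 0.1 N and contact force between board and the fingers above 0.5 N), for 0.2 s.
At the end, for the whole second after the job is handed in: The gripper holds the board in the air, touching neither plate nor lens: the middle of its underside within 15 mm of the lens axis and 27 to 53 mm above the lens face, tilted less than 0.09 rad (5 degrees), moving slower than 20 mm/s and 0.15 rad/s; the clamp is still swung clear (1.2 rad or more) ((value of joint clamp above 1.2 rad or value of joint clamp below -1.2 rad) and horizontal distance between board_under and lens_face below 0.015 m and z of board_under in the frame of lens_face between 0.027 and 0.053 m and angle between board's own z axis and vertical below 0.09 rad and linear speed of board below 0.02 m/s and angular speed of board below 0.15 rad/s and contact force between board and the fingers above 0.5 N and contact force between board and plate below 0.1 N and contact force between board and lens_stand below 0.1 N); the arm keeps its last pose, push and grip.
It fails at once if the lens or its stand is touched (more than 1 N) (contact force between lens_stand and anything else above 1 N).
It fails at once if the board tips more than 0.3 rad (17 degrees) (angle between board's own z axis and vertical above 0.3 rad).
It fails at once if the screwdriver is moved more than 30 mm (distance of screwdriver from where it was at the start of the episode above 0.03 m).
It fails at once if the jar is moved more than 30 mm (distance of jar from where it was at the start of the episode above 0.03 m).
It fails at once if the tray is moved more than 30 mm (distance of tray from where it was at the start of the episode above 0.03 m).
It also fails if it takes over 51 s, if anything falls off the work surface, if the arm or the gripper's body presses on something with over 40 N, if the wrist force passes 120 N, or if a joint passes its speed limit or range.

## Working session

There is one attempt and no reset: what is moved stays moved. The work goes in short steps, Python scripts to look and compute and a tool call to move; the robot and the scene stay as the last step left them, time stands still between calls to the robot, and variables do not carry over. Pictures are saved under pics/ and viewed, at most 10 in all, crops included, and the job is handed in when it is done.

Besides the shell and the picture viewer there is one more tool, called after "Request:" as name(argument=value, ...) on one line, values as JSON. arm_command: Moves the arm, as the interface text tells. Its arguments: {"type":"object","properties":{"series":{"type":"array"},"squeeze":{"type":"number"}},"required":["series"]}

```bash
mkdir -p pics; cat > h.py <<'E'
from bench import env
import numpy as np, cv2
from scipy.spatial.transform import Rotation as R
def cam(n):
    s=env.observe(); c=env.read_camera(n); c['n']=n
    c['f']=c['img'].shape[0]/2/np.tan(np.radians(c['vertical_fov'])/2)
    if n=='wrist':
        T=np.eye(4);T[:3,:3]=R.from_rotvec(s['tcp_rot']).as_matrix();T[:3,3]=s['tool_pos']
        c['T']=T@c['hand_eye']
    else: c['T']=np.array(c['world_from_camera'])
    return c
def ray(c,u,v):
    x=(u-c['cx']);y=(v-c['cy'])
    if c['n']=='wrist':
        r=np.hypot(x,y)+1e-9;t=r/c['f'];d=np.array([x/r*np.sin(t),-y/r*np.sin(t),-np.cos(t)])
    else: d=np.array([x/c['f'],-y/c['f'],-1])
    return c['T'][:3,3],c['T'][:3,:3]@d
def onz(c,u,v,z):
    o,d=ray(c,u,v);return o+d*(z-o[2])/d[2]
def px(c,p):
    q=np.linalg.inv(c['T'])@np.r_[p,1];x,y,z=q[0],-q[1],-q[2]
    if c['n']=='wrist':
        r=np.hypot(x,y)+1e-12;t=np.arctan2(r,z);return c['cx']+c['f']*t*x/r,c['cy']+c['f']*t*y/r
    return c['cx']+c['f']*x/z,c['cy']+c['f']*y/z
E
python3 - <<'E'
from h import *
for n in('top','scene'):
    c=cam(n);cv2.imwrite(f'pics/{n}0.png',c['img']);print({k:v for k,v in c.items() if k not in('img','T')})
print(env.observe(),env.nose_length)
E
```

```text
{'vertical_fov': 44.24458782386467, 'cx': 317.40105625263493, 'cy': 199.64810852479363, 'world_from_camera': array([[-2.60824502e-02,  9.95700404e-01, -8.88842550e-02,
         4.19888147e-01],
       [-9.99654154e-01, -2.62776933e-02, -1.02695470e-03,
         1.24677179e-02],
       [-3.35821240e-03,  8.88267293e-02,  9.96041432e-01,
         1.26365523e+00],
       [ 0.00000000e+00,  0.00000000e+00,  0.00000000e+00,
         1.00000000e+00]]), 'n': 'top', 'f': np.float64(491.9913372224581)}
{'vertical_fov': 46.93706055293122, 'cx': 311.51080652240006, 'cy': 210.22175500831244, 'world_from_camera': array([[-0.28702687, -0.76981991,  0.57008147,  1.22433811],
       [ 0.95785632, -0.23764571,  0.16135606,  0.18296263],
       [ 0.01126231,  0.59236967,  0.80558757,  1.09454583],
       [ 0.        ,  0.        ,  0.        ,  1.        ]]), 'n': 'scene', 'f': np.float64(460.6602606349407)}
{'time': 0.1, 'joint_pos': array([-1.32600075e+00,  2.41347193e-01,  3.88468207e-03,  1.33522289e+00,
       -2.14189577e-05,  1.57079488e+00]), 'qd': array([-0.00021102, -0.00112761,  0.00444585, -0.00165762, -0.00040221,
       -0.0012486 ]), 'joint_torque': array([-2.22736485e-04, -3.73136938e+01,  2.53010505e+01,  1.08609776e-02,
       -5.55840097e-05,  1.32683061e-05]), 'tool_pos': array([ 0.12104833, -0.48459496,  0.255507  ]), 'tcp_rot': array([-3.11623095e+00, -3.83338290e-01,  3.95446760e-04]), 'wrist_force': array([-0.1437561 ,  0.77025244,  0.06790628]), 'torque': array([-0.03985397,  0.00715189,  0.01829337]), 'grip_force': 0.0, 'width': 0.08547533761367283} 0.025
```

View pics/top0.png

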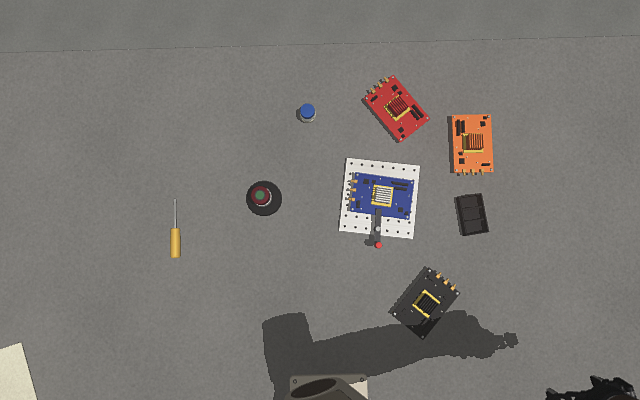

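View pics/scene0.png

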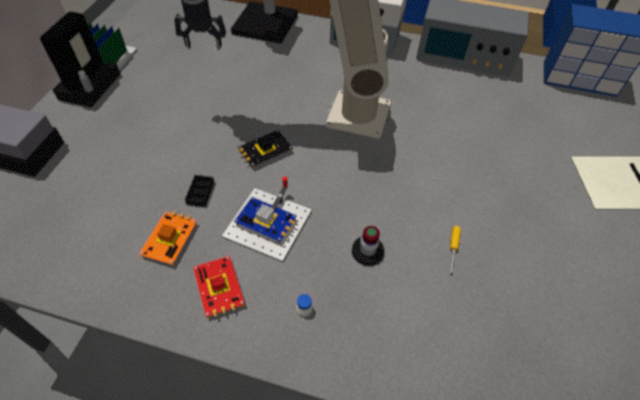

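Board-shaped things in the top view: blue (382,196), red (397,108), orange (472,143) and black (425,302). Blue on the white plate, with the clamp's red knob at (378,245), fits the description. The lens is at (262,197), the jar at (307,113), the tray at (471,215) and the screwdriver at (175,230). Next I measure and confirm in a crop.

```bash
python3 - <<'E'
from h import *
c=cam('top');I=c['img'];hsv=cv2.cvtColor(I,cv2.COLOR_BGR2HSV)
def blob(m,box,name):
    M=np.zeros_like(m);x0,y0,x1,y1=box;M[y0:y1,x0:x1]=m[y0:y1,x0:x1]
    k,l,s,ce=cv2.connectedComponentsWithStats(M);i=1+np.argmax(s[1:,4]);return (l==i).astype(np.uint8),ce[i],s[i]
def rect(m,z):
    p=cv2.findNonZero(m)[:,0]; w=np.array([onz(c,u,v,z)[:2] for u,v in p],np.float32)*1000
    return cv2.minAreaRect(w)
white=cv2.inRange(hsv,(0,0,170),(180,60,255));blue=cv2.inRange(hsv,(105,120,60),(130,255,255));red=cv2.inRange(hsv,(0,120,100),(8,255,255))|cv2.inRange(hsv,(172,120,100),(180,255,255))
m,ce,s=blob(white,(320,140,435,255),'p');print('plate',rect(m,.012),s)
m,ce,s=blob(blue,(320,140,435,255),'b');print('board',rect(m,.034),s)
m,ce,s=blob(red,(350,225,400,260),'k');print('knob px',ce,s,onz(c,*ce,.0775))
dark=cv2.inRange(hsv,(0,0,0),(180,255,60));m,ce,s=blob(dark,(235,170,295,225),'l')
p=cv2.convexHull(cv2.findNonZero(m));print('base',s,cv2.minEnclosingCircle(p))
mr=cv2.inRange(hsv,(0,60,40),(180,255,200));m,ce,s=blob(mr,(245,180,280,215),'l');print('lens col',ce,s,onz(c,*ce,.1), 'base',onz(c,*cv2.minEnclosingCircle(p)[0],.018))
A=cv2.resize(I[150:260,330:430],None,fx=5,fy=5,interpolation=cv2.INTER_CUBIC);B=cv2.resize(I[170:230,230:290],None,fx=4,fy=4,interpolation=cv2.INTER_CUBIC)
o=np.zeros((550,750,3),np.uint8);o[:,:500]=A;o[:240,510:750]=B;cv2.imwrite('pics/crop1.png',o)
E
```

```text
plate ((532.8320922851562, -144.53463745117188), (188.58502197265625, 189.07232666015625), 82.16357421875) [ 339  158   81   81 2596]
board ((535.80322265625, -147.4280548095703), (148.3624267578125, 98.4384994506836), 80.14213562011719) [ 350  173   64   47 1460]
knob px [378.41935484 244.5483871 ] [376 242   6   6  31] [ 0.41372394 -0.12987961  0.0775    ]
base [246 181  36  35 628] ((263.5, 198.5), 17.846668243408203)
lens col [259.75100402 195.12048193] [251 186  19  19 249] [0.53814924 0.15040082 0.1       ] base [0.53759477 0.15072032 0.018     ]
```

View pics/crop1.png

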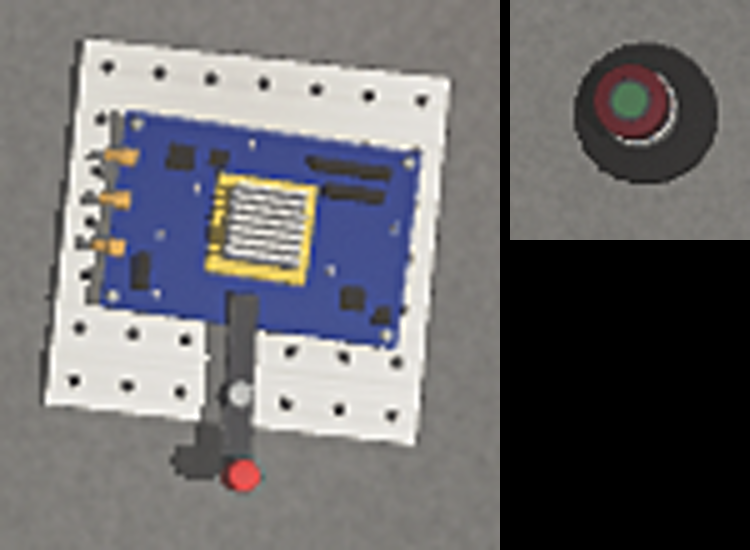

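The crop confirms the target: blue board, yellow-framed aluminium heat sink at about (265,228), clamp bar over its lower edge, red knob at (242,475). Measured sizes (189 x 189 mm, 148 x 98 mm) match the plate and board, and the pivot-to-knob distance comes out at 40.0 mm. The lens axis is about (0.538, 0.150). I'll move above the knob now.

Request:
arm_command(series=[[[0,0,0,0.037,-0.0273,0.009,-1],[0,0,0,0.037,-0.0273,0.009,-1],[0,0,0,0.037,-0.0273,0.009,-1],[0,0,0,0.037,-0.0273,0.009,-1],[0,0,0,0.037,-0.0273,0.009,-1],[0,0,0,0.037,-0.0273,0.009,-1],[0,0,0,0.037,-0.0273,0.009,-1],[0,0,0,0.037,-0.0273,0.009,-1],[0,0,0,0.037,-0.0273,0.009,-1],[0,0,0,0.037,-0.0273,0.009,-1]]])

```text
time: 1.4
tool_pos: [0.4147, -0.1292, 0.1659]
tcp_rot: [3.118, 0.384, -0.0]
wrist_force: [-0.6, -1.0, 0.3]
width: 0.0854
grip_force: 0.0
```

Request:
arm_command(series=[[[0,0,0.17,0,0,0,0.44],[0,0,0.167,0,0,0,0.44],[0,0,0,0,0,0,0.44],[0,0,0,0,0,0,0.44],[0,0,0,0,0,0,0.44]]])

```text
time: 2.02
tool_pos: [0.4139, -0.1308, 0.1663]
tcp_rot: [3.138, -0.144, 0.0]
wrist_force: [0.7, -0.5, -0.1]
width: 0.0241
grip_force: 0.0
```

```bash
python3 - <<'E'
from h import *
c=cam('wrist');s=env.observe();print(s['tool_pos'],s['tcp_rot'],s['width'],s['joint_pos'],s['time'])
print(c['f'],c['cx'],c['cy'],c['T'][:3,3], px(c,[.4137,-.1299,.0775]))
cv2.imwrite('pics/w1.png',c['img'])
E
```

```text
[ 0.41387963 -0.13072972  0.166333  ] [-3.13826552e+00  1.43960789e-01 -4.59782471e-05] 0.02414459910218308 [-3.05968257e-01  1.76157304e-01 -3.22422015e-01  1.07219565e+00
  3.35560333e-05  2.92730557e+00] 2.075
309.70691628693146 323.4868579430805 200.94331493759347 [ 0.48359061 -0.1372893   0.28552612] (np.float64(321.89005640864684), np.float64(214.03623500250538))
```

View pics/w1.png

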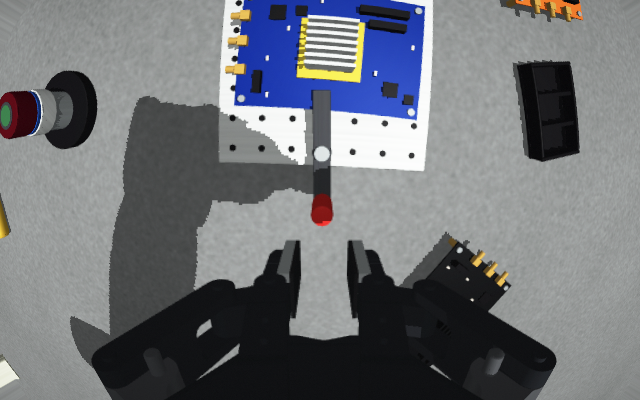

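The view from the wrist shows the knob top at about (321,215), predicted (322,214), so the calibration agrees. Fingers straddle it; descending so that the tips end a little above the bar.

Request:
arm_command(series=[[[0,0,0,0,0,0.03,0.44],[0,0,0,0,0,0.03,0.44],[0,0,0,0,0,0.02,0.44],[0,0,0,0,0,0.014,0.44],[0,0,0,0,0,0,0.44]]])

```text
time: 2.7
tool_pos: [0.413, -0.1304, 0.0714]
tcp_rot: [-3.138, 0.144, 0.004]
wrist_force: [0.6, -0.9, 0.1]
width: 0.0238
grip_force: 0.0
```

```bash
python3 - <<'E'
# rigid rotation about pivot: steps of phi (CCW), tool frame deltas
import numpy as np
from bench import env
s=env.observe();print(s['tool_pos'],s['wrist_force'])
P=np.array([.4535,-.1336]);p=s['tool_pos'][:2];r=P-p;L=np.hypot(*r);print(L,np.degrees(np.arctan2(r[1],r[0])))
for phi in(.09,.1,.15):
    # tool x toward pivot, tool y = right; z down; ccw by phi = rz -phi, shift along tool before turn
    print(phi, 'dx',L*(1-np.cos(phi)),'dy',L*np.sin(phi))
E
```

```text
[ 0.41299184 -0.13039028  0.07143479] [ 0.62220098 -0.92943692  0.10242203]
0.040635120330617294 -4.530452151275286
0.09 dx 0.00016446118106774773 dy 0.003652225661802485
0.1 dx 0.00020300634507929678 dy 0.004056742898460514
0.15 dx 0.000456288599252047 dy 0.006072436495047432
```

Request:
arm_command(series=[[[0,0,-0.15,0.0005,0.006,0,0.44],[0,0,-0.15,0.0005,0.006,0,0.44],[0,0,-0.15,0.0005,0.006,0,0.44],[0,0,-0.15,0.0005,0.006,0,0.44],[0,0,-0.15,0.0005,0.006,0,0.44],[0,0,-0.15,0.0005,0.006,0,0.44]]])

```text
time: 3.45
tool_pos: [0.4268, -0.1631, 0.0731]
tcp_rot: [-2.885, -1.242, -0.002]
wrist_force: [-0.5, 2.5, -0.6]
width: 0.0235
grip_force: 0.7
```

Request:
arm_command(series=[[[0,0,-0.15,0.0005,0.006,0,0.44],[0,0,-0.15,0.0005,0.006,0,0.44],[0,0,-0.15,0.0005,0.006,0,0.44],[0,0,-0.15,0.0005,0.006,0,0.44],[0,0,-0.05,0,0.002,0,0.44],[0,0,0,0,0,0,0.44],[0,0,0,0,0,0,0.44]]])

```text
time: 4.32
tool_pos: [0.4502, -0.1742, 0.0729]
tcp_rot: [2.343, 2.091, 0.001]
wrist_force: [-0.6, 0.2, -0.1]
width: 0.0239
grip_force: 0.0
```

```bash
python3 - <<'E'
from h import *
c=cam('wrist');s=env.observe();print(s['tool_pos'],s['tcp_rot'],s['wrist_force'],s['joint_pos'])
hsv=cv2.cvtColor(c['img'],cv2.COLOR_BGR2HSV)
cv2.imwrite('pics/w2.png',c['img'])
E
```

```text
[ 0.45004384 -0.17415316  0.07274785] [2.34336114e+00 2.09117432e+00 5.83342626e-04] [-0.12173827 -0.18474825 -0.79358301] [-3.69193830e-01  3.71482865e-01 -3.34034321e-01  8.64365626e-01
 -5.02170310e-05  1.31521775e+00]
```

View pics/w2.png

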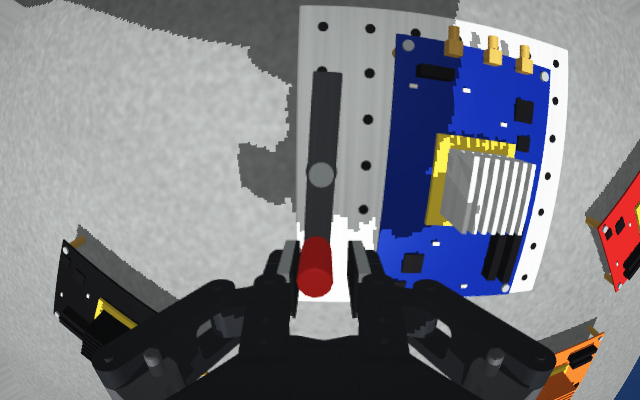

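The bar now lies along the plate's edge (pivot at (321,175), bar end at (326,75), knob at (315,280)), parallel to the board's side and well clear, about 1.5 rad. Rising, then turning over the board.

Request:
arm_command(series=[[[0,0,0,0,0,-0.04,0.44],[0,0,0,0,0,-0.05,0.44],[0,0,-0.16,0,0,-0.03,-1],[0,0,-0.17,0,0,0,-1],[0,0,-0.17,0,0,0,-1],[0,0,-0.17,0,0,0,-1],[0,0,-0.17,0,0,0,-1],[0,0,-0.17,0,0,0,-1],[0,0,-0.17,0,0,0,-1],[0,0,-0.17,0,0,0,-1]]])

```text
time: 5.62
tool_pos: [0.4497, -0.174, 0.1925]
tcp_rot: [0.514, 3.099, -0.0]
wrist_force: [-0.0, -0.4, 0.1]
width: 0.0855
grip_force: 0.0
```

Request:
arm_command(series=[[[0,0,-0.16,0,0,0,-1],[0,0,0,-0.04,0.006,0,-1],[0,0,0,-0.04,0.006,0,-1],[0,0,0,0,0,0,-1]]])

```text
time: 6.12
tool_pos: [0.5329, -0.176, 0.1918]
tcp_rot: [0.271, 3.129, -0.0]
wrist_force: [0.4, 0.8, 0.4]
width: 0.0851
grip_force: 0.0
```

```bash
python3 - <<'E'
from h import *
c=cam('wrist');s=env.observe();x=R.from_rotvec(s['tcp_rot']).as_matrix();print(s['tool_pos'],'yaw',np.degrees(np.arctan2(x[1,0],x[0,0])),s['width'],s['joint_pos'],s['time'])
I=c['img'];hsv=cv2.cvtColor(I,cv2.COLOR_BGR2HSV)
blue=cv2.inRange(hsv,(105,120,40),(130,255,255));k,l,st,ce=cv2.connectedComponentsWithStats(blue);i=1+np.argmax(st[1:,4])
w=np.array([onz(c,u,v,.034)[:2] for u,v in cv2.findNonZero((l==i).astype(np.uint8))[:,0]],np.float32)*1000
print('board',cv2.minAreaRect(w),st[i])
for p in([.536,-.147,.067],[.536,-.147,.034]):print(px(c,p))
cv2.imwrite('pics/w3.png',I)
E
```

```text
[ 0.53114355 -0.17584405  0.19175826] yaw 170.06549999109652 0.08561761634087416 [-3.19649368e-01  3.92625442e-01  4.77225688e-02  1.22669306e+00
 -1.20559887e-04 -1.46259586e-01] 6.175
board ((535.43212890625, -147.5589141845703), (151.30299377441406, 100.31451416015625), 80.11714935302734) [  272   135   164   105 11389]
(np.float64(359.3417375323119), np.float64(199.72199526049067))
(np.float64(355.40731788910557), np.float64(189.88014718413672))
```

View pics/w3.png

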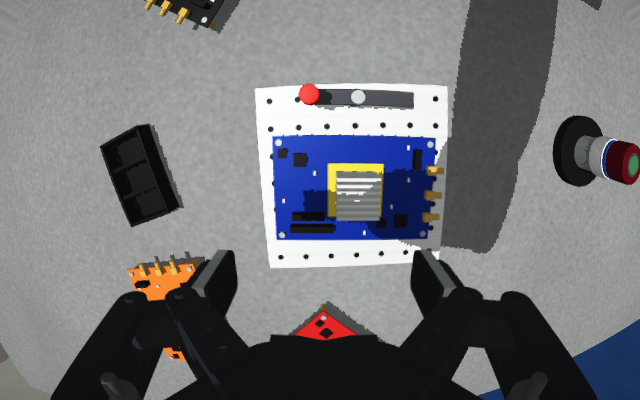

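Clamp is along the plate edge (knob (309,94), bar end (413,100)). The heat sink top at about (359,197) matches the prediction (359,200), and the board measures 151 x 100 mm at (0.5354, -0.1476), yaw -9.9°, agreeing with the top view. Moving onto the heat sink.

Request:
arm_command(series=[[[0,0,0,0.0006,0.0287,0,-1],[0,0,0,0,0,0.03,-1],[0,0,0,0,0,0.03,-1],[0,0,0,0,0,0.02,-1],[0,0,0,0,0,0,-1]]])

```text
time: 6.8
tool_pos: [0.5325, -0.1473, 0.1109]
tcp_rot: [-0.273, -3.125, -0.001]
wrist_force: [-0.6, 0.3, -1.1]
width: 0.0851
grip_force: 0.0
```

Request:
arm_command(series=[[[0,0,0,0,0,0.02,-1],[0,0,0,0,0,0.013,-1],[0,0,0,0,0,0.011,-1],[0,0,0,0,0,0,-1],[0,0,0,0,0,0,-1]]])

```text
time: 7.42
tool_pos: [0.5354, -0.1477, 0.0688]
tcp_rot: [0.273, 3.129, -0.0]
wrist_force: [-1.0, 0.4, 0.3]
width: 0.0856
grip_force: 0.0
```

```bash
python3 - <<'E'
from h import *
s=env.observe();print(s['tool_pos'],s['wrist_force'],s['width'])
c=cam('scene');cv2.imwrite('pics/s2.png',cv2.resize(c['img'][130:280,180:420],None,fx=3,fy=3,interpolation=cv2.INTER_CUBIC))
E
```

```text
[ 0.53538929 -0.14772005  0.06877989] [-1.0474387   0.38544156  0.26216468] 0.08564855277635501
```

View pics/s2.png

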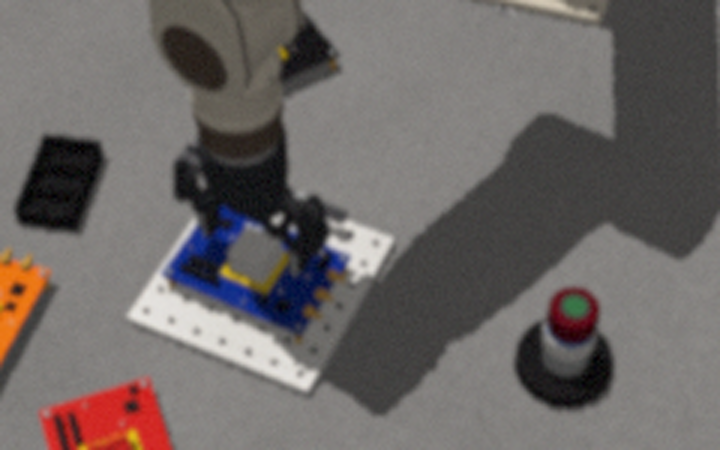

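The fingers, at (205,190) and (305,235), straddle the heat sink at (258,250) in the crop. Closing now.

Request:
arm_command(series=[[[0,0,0,0,0,0,1],[0,0,0,0,0,0,1],[0,0,0,0,0,0,1],[0,0,0,0,0,0,1],[0,0,0,0,0,0,1],[0,0,0,0,0,0,1],[0,0,0,0,0,0,1]]], squeeze=80)

```text
time: 8.35
tool_pos: [0.5354, -0.1477, 0.0688]
tcp_rot: [0.273, 3.129, -0.0]
wrist_force: [-0.6, 0.5, 5.6]
width: 0.0347
grip_force: 80.5
```

Request:
arm_command(series=[[[0,0,0,0,0,-0.002,1],[0,0,0,0,0,-0.004,1],[0,0,0,0,0,-0.006,1],[0,0,0,0,0,-0.008,1],[0,0,0,0,0,-0.01,1],[0,0,0,0,0,-0.008,1],[0,0,0,0,0,-0.005,1],[0,0,0,0,0,0,1],[0,0,0,0,0,0,1],[0,0,0,0,0,0,1]]])

```text
time: 9.6
tool_pos: [0.5347, -0.1475, 0.1109]
tcp_rot: [-0.273, -3.129, -0.0]
wrist_force: [-0.2, 0.7, -4.6]
width: 0.0348
grip_force: 79.9
```

```bash
python3 - <<'E'
from h import *
s=env.observe();print(s['tool_pos'],s['tcp_rot'],s['wrist_force'],s['torque'],s['width'])
c=cam('wrist');I=c['img'];dz=s['tool_pos'][2]-.0688
hsv=cv2.cvtColor(I,cv2.COLOR_BGR2HSV)
blue=cv2.inRange(hsv,(105,120,40),(130,255,255));k,l,st,ce=cv2.connectedComponentsWithStats(blue);i=1+np.argmax(st[1:,4])
w=np.array([onz(c,u,v,.034+dz)[:2] for u,v in cv2.findNonZero((l==i).astype(np.uint8))[:,0]],np.float32)*1000
print('board',cv2.minAreaRect(w),st[i]); cv2.imwrite('pics/w4.png',I)
E
```

```text
[ 0.53472526 -0.1475139   0.11089118] [-2.72557454e-01 -3.12888775e+00 -2.35877088e-04] [-0.21288043  0.69029474 -4.63258519] [ 0.04607104  0.02629769 -0.0023039 ] 0.03476507788698192
board ((523.7987060546875, -145.89488220214844), (151.6645050048828, 77.72509765625), 80.1319808959961) [  183   158   282   131 22063]
```

View pics/w4.png

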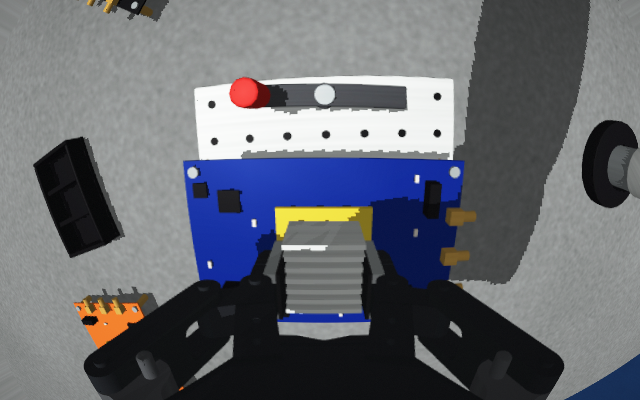

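The board hangs level in the grip, with its near edge at y-width 152 mm and x 0.4855 (expected 0.4854); clamp still clear. Lifting, then carrying across to the lens.

Request:
arm_command(series=[[[0,0,0,0,0,-0.005,1],[0,0,0,0,0,-0.01,1],[0,0,0,0,0,-0.015,1],[0,0,0,0,0,-0.015,1],[0,0,0,0,0,-0.015,1],[0,0,0,0,0,-0.012,1],[0,0,0,0,0,-0.007,1],[0,0,0,0,0,0,1]]])

```text
time: 10.65
tool_pos: [0.5353, -0.1477, 0.1909]
tcp_rot: [0.273, 3.129, -0.0]
wrist_force: [0.1, 0.2, -3.2]
width: 0.0345
grip_force: 79.9
```

Request:
arm_command(series=[[[0,0,0,0.0008,0.005,0,1],[0,0,0,0.002,0.012,0,1],[0,0,0,0.0033,0.02,0,1],[0,0,0,0.0033,0.02,0,1],[0,0,0,0.0033,0.02,0,1],[0,0,0,0.0033,0.02,0,1],[0,0,0,0.0033,0.02,0,1],[0,0,0,0.0033,0.02,0,1],[0,0,0,0.0033,0.02,0,1],[0,0,0,0.0033,0.02,0,1]]])

```text
time: 11.9
tool_pos: [0.5368, 0.0334, 0.1904]
tcp_rot: [0.272, 3.13, 0.0]
wrist_force: [-0.2, 0.0, -3.9]
width: 0.035
grip_force: 80.0
```

Request:
arm_command(series=[[[0,0,0,0.0033,0.02,0,1],[0,0,0,0.0033,0.02,0,1],[0,0,0,0.0033,0.02,0,1],[0,0,0,0.0033,0.02,0,1],[0,0,0,0.0033,0.02,0,1],[0,0,0,0.002,0.012,0,1],[0,0,0,0.0008,0.005,0,1],[0,0,0,0,0,0,1],[0,0,0,0,0,0,1],[0,0,0,0,0,0,1]]])

```text
time: 13.15
tool_pos: [0.5382, 0.1497, 0.1904]
tcp_rot: [0.274, 3.13, -0.0]
wrist_force: [-1.2, -0.9, -3.8]
width: 0.0343
grip_force: 80.1
```

```bash
python3 - <<'E'
from h import *
s=env.observe();M=R.from_rotvec(s['tcp_rot']).as_matrix();p=s['tool_pos'];print(p,s['wrist_force'],s['torque'],s['width'],s['grip_force'])
print('need tool delta',M.T@(np.array([.5379,.1505,.1768])-p),'tool z',M[:,2])
c=cam('top');I=c['img'];hsv=cv2.cvtColor(I,cv2.COLOR_BGR2HSV)
zt=p[2]-.0348
blue=cv2.inRange(hsv,(105,120,40),(130,255,255));k,l,st,ce=cv2.connectedComponentsWithStats(blue);i=1+np.argmax(st[1:,4])
w=np.array([onz(c,u,v,zt)[:2] for u,v in cv2.findNonZero((l==i).astype(np.uint8))[:,0]],np.float32)*1000
print('board',cv2.minAreaRect(w),st[i]);x,y=map(int,ce[i])
a=I[max(0,y-60):y+60,x-80:x+80];b=cam('scene')['img'][170:290,290:450]
cv2.imwrite('pics/f1.png',np.vstack([cv2.resize(q,(400,300),interpolation=cv2.INTER_CUBIC) for q in(a,b)]))
E
```

```text
[0.53816684 0.14974026 0.19035578] [-1.15631156 -0.9007931  -3.80486903] [0.00233758 0.00326175 0.01046907] 0.034333615433286946 80.06003737449646
need tool delta [0.00039549 0.00070393 0.01355565] tool z [ 1.53166702e-05 -1.65144960e-04 -9.99999986e-01]
board ((531.8057250976562, 109.6178970336914), (69.207763671875, 98.9267807006836), 80.28874206542969) [263 172  31  47 612]
```

View pics/f1.png

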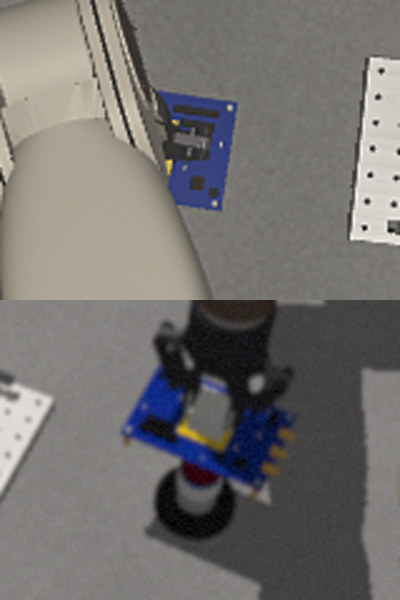

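The board is over the lens and level; its visible part measures out to a centre of about (0.5385, 0.1496), agreeing with the tool. Lowering 13.5 mm.

Request:
arm_command(series=[[[0,0,0,0.0004,0.0007,0.003,1],[0,0,0,0,0,0.005,1],[0,0,0,0,0,0.0035,1],[0,0,0,0,0,0.002,1],[0,0,0,0,0,0,1],[0,0,0,0,0,0,1],[0,0,0,0,0,0,1],[0,0,0,0,0,0,1],[0,0,0,0,0,0,1],[0,0,0,0,0,0,1]]])

```text
time: 14.5
tool_pos: [0.5378, 0.1511, 0.1768]
tcp_rot: [0.273, 3.13, 0.0]
wrist_force: [0.6, -0.2, -2.9]
width: 0.034
grip_force: 80.1
```

```bash
python3 - <<'E'
from h import *
s=env.observe();print(s['tool_pos'],s['wrist_force'],s['grip_force'],abs(s['qd']).max())
ok=abs(s['tool_pos']-[.5379,.1505,.1768]).max()<.004 and abs(s['qd']).max()<.03
print(env.hand_in() if ok else 'not yet')
E
```

```text
[0.5378423  0.15112266 0.17684615] [ 0.60588022 -0.23484502 -2.85066346] 80.05956530570984 0.0019883702299522106
the job is handed in; nothing more can be done
None
```

The job is handed in (no verdict was returned): the clamp is swung clear and the board is held level and still, within about 1 mm of the lens axis by my measurements, with its underside about 40 mm above the lens.

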